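# Book out a transport case and draw its trolley handle

### The arm

A 7-joint arm with a two-finger parallel gripper is mounted at the origin on the work surface. World frame = base frame: x ahead of the robot, y to its left, z up, the work surface at z = 0. Lengths are in m, angles in rad, forces in N, time in s.
With the tool pointing down it reaches from about 0.425 to 0.975 m from the base axis. Payload 16.7 kg.
Tool frame: the origin (TCP) lies on the mounting face of the last link; the fingertips stand 173 mm ahead of it and the grasp point (between the pads) lies 155 mm ahead of it; z points along the fingers, y is the direction in which the jaws open and shut (so a half turn about z gives the same grasp; the last joint's range is limited). The gripper opens to 85 mm and grips with 20 to 120 N. Pads are 22 mm wide; open, the fingers measure 114 mm over their backs; the gripper's body (76 mm by 85 mm) begins 54 mm behind the grasp point. The pads swing forward as they close: fully open they stand 13 mm farther back than shut.
Start: joints at [0.97, 0.426, 0.074, 1.606, -0.034, 1.111, -0.067], TCP at [0.295, -0.607, 0.405] pointing down, gripper open.
Joint ranges: [-2.85, 2.85], [-0.5, 2.14], [-1.23, 1.37], [0.21, 2.46], [-1.02, 4.16], [0.16, 2.05], [-2.73, 2.73]. Speed limits (rad/s): [1.89, 1.89, 2.39, 2.39, 3.01, 3.01, 3.01].

### API

Orientations are given as [roll, pitch, yaw] about the fixed x, y, z axes, in that order (R = Rz(yaw) Ry(pitch) Rx(roll)).
In Python, from workcell import manip gives the robot as it stands.
- The arm moves only by the tool play_rows, never from a script. Its arguments are lists of equal length, an entry for each row: "delta_pos": the shift along the world's x, y, z in units of 50 mm (1.0 is 50 mm), a list of three; "roll": the turn about the world's z in units of 6 degrees (1.0 is 6 degrees). In form: {"delta_pos": [[x, y, z], ...], "roll": [roll, ...]}. A call has 1 to 12 rows; each row shifts and turns the pose as measured when the row begins; what a row does not reach is not made up. A row lasts 1/8 s, in which the tool goes at most 62.5 mm and 10.7 degrees, less where a joint would pass 70% of its speed; a pose out of reach is approached as far as the arm can. A call is refused whole if a number of a shift passes 1 or a number of a turn 1, either way. A call with a gripper value outside its range is refused whole. "hand" is the finger opening in mm, from 0 to 85.4, set as the call begins (left out, the last holds). The fingers move at their own pace and stop on an object; "newtons" is the grip in N (left out, the last holds). Time passes only in rows, so rows that do not move let the fingers close. It gives the time, the measured TCP pose, the force and the opening at its end, in the units of the state.
- manip.get_state(): the state, without advancing time (a new reading comes with each control period).
- manip.get_image(name): name is "scene" or "side" or "wrist"; returns a dict with "color" (384x512x3 uint8, blue, green, red), "fx", "fy", "cx", "cy" (pixels), "xyz" and "orientation" of the camera in the world. Camera axes: x right, y down, z forward; pixel columns grow to the right and rows downward; lengths in m; the calibration is good to about 2 mm. The wrist camera is an equidistant fisheye: a pixel r from the principal point sees the ray r / f radians off the axis. A picture is of the moment at which its call begins. There is no depth.
- manip.sign_off(): hands the job in, once; it reports no verdict.
The state is a dict: "time_s": time; "joint_pos": joint angles; "qd": joint speeds; "effort": joint torques, N m; "ee_pos": TCP position; "tcp_rot": TCP orientation; "wrist_force": force on the tool from outside, world axes, zero at the start; "ft_torque": the same for the moment, N m; "width": opening from 0.0 (shut) to 1.0 (fully open).
Only numpy, scipy, OpenCV 4.12 (cv2) and the standard library are available. Lean on these libraries where they do the work, as an engineer would, in place of code of your own. Each camera call takes 0.05 s, during which the arm holds its last target.

### The job

Book the flat wheeled transport case out of the store: take the hand scanner from its holder, hold it still for a good second straight above the middle of the bar code label on top of the case, about 10 cm up and pointing straight down, then lower it back upright into its holder before letting go. Then take the case's pull-out handle by the middle of its grip so that the release button in it is squeezed in, draw the handle out past its first stop to the second stop, and finish while still holding the grip there, fully drawn out. Leave the turret, the carton, the clear box and the tape roll where they are.

Things in the scene. Friction and masses are not known exactly. Their poses are not given: they have to be found in the camera images.
- case: the transport case: a flat black wheeled case with aluminium edges, 500 long, 360 wide, lying on its lid, its upper side 100 above the table; heavy, it does not shift. Origin on the table under the middle of the end face that carries the pull-out handle; x runs from there along the case, away from the handle; z up. The handle is drawn out along the case's -x.
- grip_center (a point): centre of the handle's black grip bar: level, along the case's y, 74 above the table; 156 long, 26 high, 28 thick (along the case's x), on two round tubes 120 apart that run back into the case at its height. Stowed it is at x = -75 in the case's frame (75 out from the end face; 55 free behind its middle), fully drawn at x = -325. Axes parallel to the case's.
- inner_tubes (a joint): travel of the grip and its thin inner tubes out of the middle tubes, 0 stowed to 0.125 m out. They come out first; their end is the first stop. Total draw of the handle = inner_tubes + middle_tubes, 0.25 m at the second stop, which is a hard end.
- middle_tubes (a joint): travel of the thicker middle tubes out of the case, 0 to 0.125 m; the grip drags them out after the first stop. Full = second stop. Drawing the handle takes about 2 N to the first stop and 5 N after it.
- release_button (a joint): travel of the spring release button in the grip, 0 (out) to 0.005 m (pressed, about 8 N). Unpressed, a catch locks the stowed handle and drops in again at the first and the second stop; kept pressed, the handle slides past. It presses towards the case (the case's +x).
- button_face (a point): middle of the release button's outer face: a grey plate 38 wide (along the bar), 16 high, in the middle of the bar's outer side (away from the case), 6 proud of the bar, pressed 1 proud. Bar and button are 34 thick, 29 squeezed: fingers in front of and behind the bar's middle squeeze the button in; 10 N is enough.
- label_center (a point): centre of the white bar code label, 55 by 90, flat on the upper side of the case, 102 above the table. z up.
- scanner_center (a point): centre of the hand scanner, half-way up: a straight grey stick 130 tall, 160 g, upright in its holder, window down. z: from window to butt. A head 44 (x) by 34 (y), 36 high, then a straight handle 30 (x) by 28 (y) up to the butt, 65 above this point. It stands out of the holder from 20 below this point upwards; best gripped about 30 below the butt. It reads by itself, no trigger.
- scanner_window (a point): centre of the scanner's reading window, on its lower end, 65 below scanner_center along the stick. It reads along the stick, away from the handle (the scanner's -z).
- holder_in (a point): centre of the floor of the holder's pocket, 11 above the table. A black open-topped pocket on a steel foot plate 120 by 100, screwed down; inside 58 (its x) by 48 (its y), walls 5, rim 56 above the table. z up. The scanner's x lies along the pocket's x.
- turret: bystander: white crenellated toy castle tower, 91 square, 128 tall. Origin under its centre.
- carton: bystander: cardboard box 100 x 80 x 70. Origin under its centre.
- clear_box: bystander: clear plastic box with lid, 126 x 106 x 73. Origin under its centre.
- tape_roll: bystander: roll of brown tape, 90 across, 48 high, lying on the case farther from the handle than the label. Origin under its centre.
Mind the look-alikes: they are no part of the job. Of the things like the part that bears scanner_center, leave any that is green or yellow; of the rest the larger one is meant.

How it is judged:
On the way, in this order (a step that is already met when the one before it is completed fails the run):
1. the scanner is held still, pointing straight down at the label from above (horizontal distance between scanner_window and label_center below 0.025 m and z of scanner_window in the frame of label_center between 0.05 and 0.16 m and angle between scanner_window's own z axis and vertical below 0.2 rad and linear speed of scanner below 0.03 m/s and contact force between the fingers and scanner above 1 N), for 0.6 s.
2. the scanner is lowered into its holder while still held (horizontal distance between scanner_window and holder_in below 0.015 m and z of scanner_window in the frame of holder_in below 0.02 m and contact force between the fingers and scanner above 1 N).
At the end, for the whole second after the job is handed in: the handle is drawn out to its second stop (within 6 mm of the full 250 mm) and at rest, the fingers hold its grip with more than 3 N, and the scanner stands upright (within 9 degrees) on the floor of its holder's pocket, let go (x of grip_center in the frame of case below -0.319 m and contact force between the fingers and inner_tubes above 3 N and velocity of joint inner_tubes between -0.01 and 0.01 m/s and velocity of joint middle_tubes between -0.01 and 0.01 m/s and horizontal distance between scanner_window and holder_in below 0.015 m and z of scanner_window in the frame of holder_in below 0.006 m and angle between scanner_window's own z axis and vertical below 0.15 rad and contact force between the fingers and scanner below 0.5 N); the arm keeps its last pose, push and grip.
It fails at once if a bystander is shifted by more than 30 mm (distance of any of turret, carton, clear_box, tape_roll from where it was at the start of the episode above 0.03 m).
It also fails if it takes over 64 s, if anything falls off the work surface, if the arm or the gripper's body presses on something with over 40 N, if the wrist force passes 120 N, or if a joint passes its speed limit or range.

## Working session

There is one attempt and no reset: what is moved stays moved. The work goes in short steps, Python scripts to look and compute and a tool call to move; the robot and the scene stay as the last step left them, time stands still between calls to the robot, and variables do not carry over. Pictures are saved under pics/ and viewed, and the job is handed in when it is done.

Besides the shell and the picture viewer there is one more tool, called after "Call:" in YAML: its name, and indented under it one key for each argument. play_rows: Moves the arm, as the interface text tells. Its arguments: {"type":"object","properties":{"delta_pos":{"type":"array","items":{"type":"array","items":{"type":"number"}}},"roll":{"type":"array","items":{"type":"number"}},"hand":{"type":"number"},"newtons":{"type":"number"}},"required":["delta_pos","roll"]}

```bash
ls; mkdir -p pics
python3 - <<'E'
from workcell import manip
import cv2
print(manip.get_state())
for n in ("scene","side","wrist"):
    d=manip.get_image(n); cv2.imwrite(f"pics/{n}0.png",d["color"])
    print(n,{k:v for k,v in d.items() if k!="color"})
E
```

```text
pics
{'time_s': 0.0, 'joint_pos': array([ 0.96950549,  0.42673085,  0.07383429,  1.6066271 , -0.03409608,
        1.11083594, -0.06708927]), 'qd': array([-0.00166314, -0.00187925,  0.00011524,  0.00126895, -0.00115892,
        0.00036989,  0.00072387]), 'effort': array([ 1.19637381e-03, -9.49828005e+01,  3.76099035e+00, -4.63501382e+01,
        1.91642123e-02,  1.01079841e-02,  2.23983068e-05]), 'ee_pos': array([ 0.29459803, -0.60709789,  0.40400186]), 'tcp_rot': array([-3.14025371e+00,  9.57997825e-05,  4.51786221e-01]), 'wrist_force': array([ 0.57630149, -0.15903274,  0.83360634]), 'ft_torque': array([ 0.01169391, -0.01881291,  0.00252534]), 'width': 0.9962731093152759}
scene {'fx': 422.4061048273631, 'fy': 422.4061048273631, 'cx': 256.07534839466945, 'cy': 194.7774451128209, 'xyz': array([1.2732814 , 0.38568632, 1.33462747]), 'orientation': array([-2.57755197, -0.00865093,  2.08218113])}
side {'fx': 366.697071219599, 'fy': 366.697071219599, 'cx': 248.3195171298107, 'cy': 191.3344205057887, 'xyz': array([0.24074601, 0.8546647 , 0.71609371]), 'orientation': array([-2.15654029,  0.00841023, -2.76619082])}
wrist {'fx': 297.3186396354542, 'fy': 297.3186396354542, 'cx': 255.60904221541753, 'cy': 193.84068179029939, 'xyz': array([ 0.36800057, -0.57147909,  0.3735454 ]), 'orientation': array([ 2.82028142e+00,  8.85035474e-04, -1.11922787e+00])}
```

View pics/scene0.png

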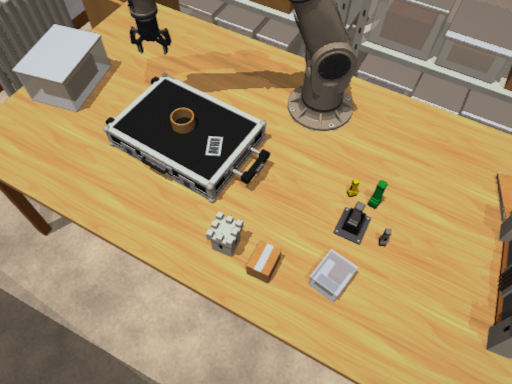

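View pics/side0.png

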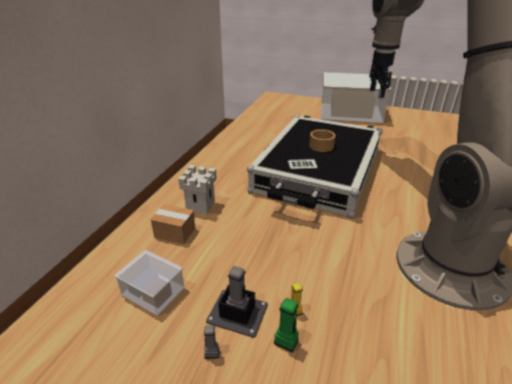

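View pics/wrist0.png

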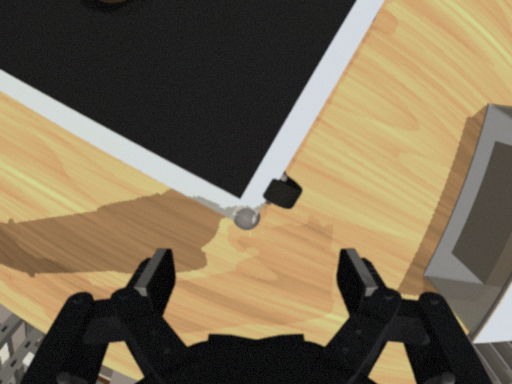

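Candidates for the scanner in the scene view: the grey stick in the black holder (357,213), a small grey one (385,237), a green one (378,193) and a yellow one (354,188). I choose the grey one in the holder because it is the larger of the non-green, non-yellow pair. I'll check that in close crops.

```bash
cat > h.py <<'E'
import numpy as np, cv2
from scipy.spatial.transform import Rotation as R
from workcell import manip
def rot(o): return R.from_euler('xyz',o).as_matrix()
def ray(d,u,v,fish=False):
    x=(u-d['cx'])/d['fx']; y=(v-d['cy'])/d['fy']
    if fish:
        r=np.hypot(x,y); c=np.array([np.sin(r)*x/max(r,1e-9),np.sin(r)*y/max(r,1e-9),np.cos(r)])
    else: c=np.array([x,y,1.])
    c=rot(d['orientation'])@c
    return np.array(d['xyz']),c/np.linalg.norm(c)
def plane(d,u,v,z,fish=False):
    o,r=ray(d,u,v,fish); return o+r*(z-o[2])/r[2]
def tri(d1,p1,d2,p2,f1=False,f2=False):
    A=np.zeros((3,3));b=np.zeros(3)
    rs=[ray(d1,*p1,f1),ray(d2,*p2,f2)]
    for o,r in rs:
        M=np.eye(3)-np.outer(r,r);A+=M;b+=M@o
    p=np.linalg.solve(A,b)
    return p,[np.linalg.norm((np.eye(3)-np.outer(r,r))@(p-o)) for o,r in rs]
def proj(d,p,fish=False):
    c=rot(d['orientation']).T@(np.array(p)-d['xyz'])
    if fish:
        r=np.arctan2(np.hypot(c[0],c[1]),c[2]);n=np.hypot(c[0],c[1])
        return d['cx']+d['fx']*r*c[0]/n,d['cy']+d['fy']*r*c[1]/n
    return d['cx']+d['fx']*c[0]/c[2],d['cy']+d['fy']*c[1]/c[2]
E
python3 - <<'E'
import cv2,numpy as np
a=cv2.imread('pics/scene0.png');b=cv2.imread('pics/side0.png')
c=lambda im,x,y,w,h,s:cv2.resize(im[y:y+h,x:x+w],None,fx=s,fy=s,interpolation=cv2.INTER_CUBIC)
cv2.imwrite('pics/c1.png',np.hstack([c(a,320,170,80,80,5),c(b,190,250,80,80,5)]))
cv2.imwrite('pics/c2.png',np.hstack([c(a,185,120,90,80,4.4),c(b,245,150,120,80,4.4*1)]))if 0 else None
cv2.imwrite('pics/c2.png',c(a,100,70,180,130,4.4))
cv2.imwrite('pics/c3.png',c(b,240,110,150,110,5))
E
```

```text
(no output)
```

View pics/c1.png

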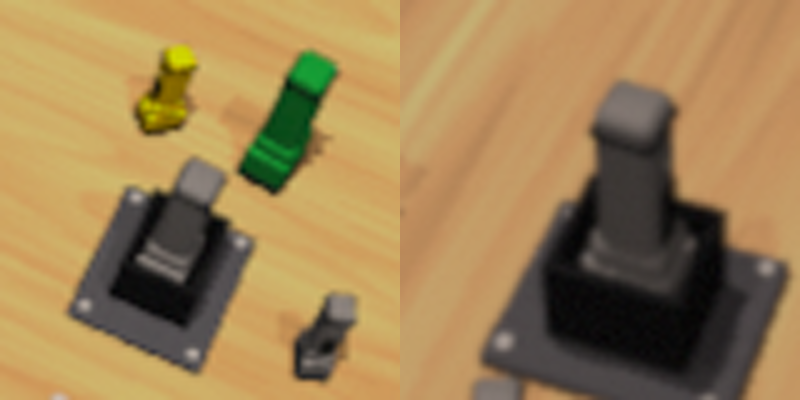

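View pics/c2.png

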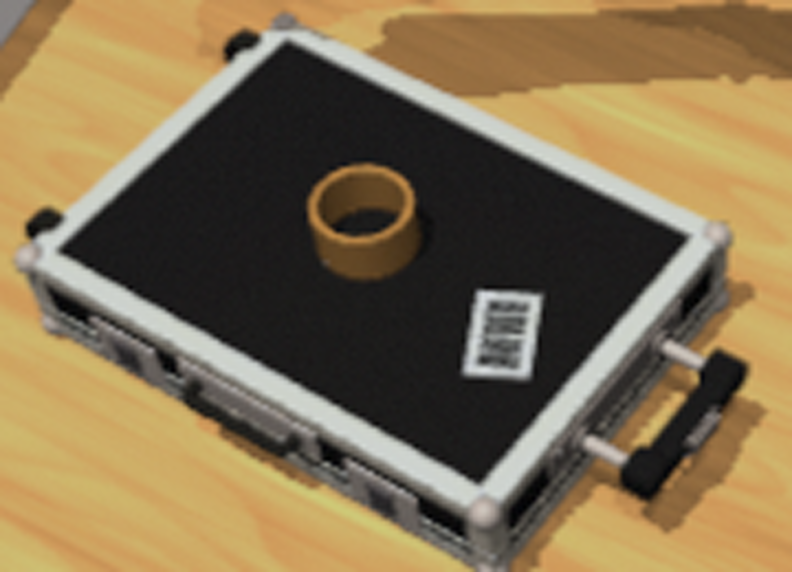

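View pics/c3.png

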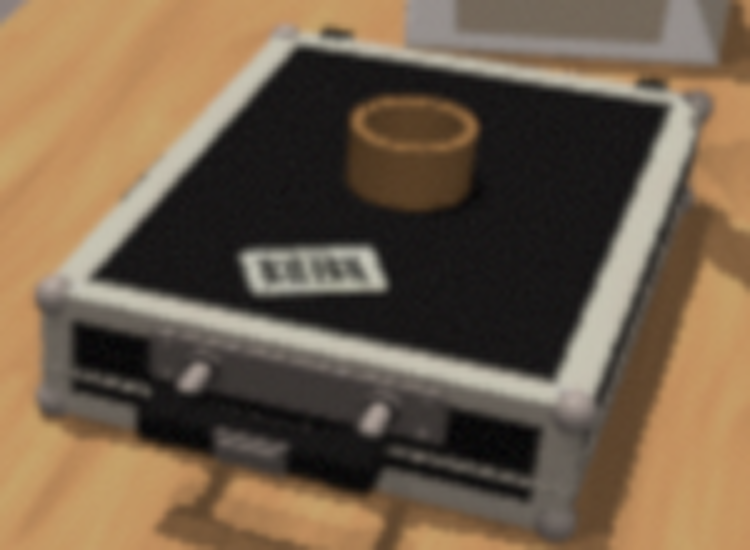

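The crop confirms it: the scanner at scene (357,213) stands in the holder on the foot plate. The others are outside it: a small grey one, a yellow one and a green one. Next I measure the positions.

```bash
cat > m1.py <<'E'
from h import *
S=manip.get_image('scene');D=manip.get_image('side')
f=lambda p,s,ox,oy:((p[0]+.5)/s-.5+ox,(p[1]+.5)/s-.5+oy)
print("screws scene z=.007")
sc=[plane(S,*f(p,5,320,170),.008) for p in [(137,198),(243,243),(193,355),(85,305)]]
for p in sc: print(p.round(4))
print(np.mean(sc,0), [np.linalg.norm(sc[i]-sc[(i+1)%4]) for i in range(4)])
sd=[plane(D,*f((p[0]-400,p[1]),5,190,250),.008) for p in [(503,342),(767,267)]]
print("side screws",sd)
# butt top
bt=[(190,160),(226,178),(209,203),(176,190)]
print("butt scene top z=.141",np.mean([plane(S,*f(p,5,320,170),.141) for p in bt],0))
bs=[(627-400,81),(675-400,105),(652-400,135),(595-400,120)]
print("butt side",np.mean([plane(D,*f(p,5,190,250),.141) for p in bs],0))
print(tri(S,f((200,182),5,320,170),D,f((635-400,110),5,190,250)))
# label by mask
def lab(d,box):
    x,y,w,h=box; g=cv2.cvtColor(d['color'],cv2.COLOR_BGR2GRAY)[y:y+h,x:x+w]
    m=(g>110).astype(np.uint8); m=cv2.morphologyEx(m,cv2.MORPH_CLOSE,np.ones((5,5)))
    n,l,st,c=cv2.connectedComponentsWithStats(m); print(st[1:],c[1:])
    i=1+np.argmax(st[1:,4]); cs,_=cv2.findContours((l==i).astype(np.uint8),0,2)
    q=cv2.boxPoints(cv2.minAreaRect(cs[0])); 
    return c[i]+[x,y],q+[x,y]
cl,q=lab(S,(200,130,28,32)); print('label scene',plane(S,*cl,.102),[plane(S,*a,.102).round(4)[:2] for a in q])
cl,q=lab(D,(284,155,38,18)); print('label side',plane(D,*cl,.102))
s=4.4
# black panel corners scene, top
pc=[plane(S,*f(p,s,100,70),.100) for p in [(287,38),(692,237),(483,485),(58,250)]]
print('panel',[p.round(4)[:2] for p in pc],[np.linalg.norm(pc[i]-pc[(i+1)%4]).round(3) for i in range(4)])
pc=[plane(D,*f(p,5,240,110),.100) for p in [(298,45),(672,104),(558,378),(93,278)]]
print('panel side',[p.round(4)[:2] for p in pc],[np.linalg.norm(pc[i]-pc[(i+1)%4]).round(3) for i in range(4)])
# corner balls
pc=[plane(S,*f(p,s,100,70),.100) for p in [(285,22),(718,233),(485,512),(28,256)]]
print('balls',[p.round(4)[:2] for p in pc],[np.linalg.norm(pc[i]-pc[(i+1)%4]).round(3) for i in range(4)])
E
python3 m1.py
```

```text
screws scene z=.007
[0.4262 0.3036 0.008 ]
[0.4233 0.3847 0.008 ]
[0.5247 0.387  0.008 ]
[0.5258 0.3057 0.008 ]
[0.47500978 0.34525975 0.008     ] [np.float64(0.08116547918339972), np.float64(0.10138952435337394), np.float64(0.08130860553279974), np.float64(0.09958255044203126)]
side screws [array([0.52642821, 0.38507376, 0.008     ]), array([0.42755418, 0.30105871, 0.008     ])]
butt scene top z=.141 [0.47964919 0.34363698 0.141     ]
butt side [0.47198627 0.34669678 0.141     ]
(array([0.4752516 , 0.34276715, 0.13559091]), [np.float64(0.0004694307764721545), np.float64(0.00046943077647213573)])
[[  5   6  18  20 276]
 [ 25  29   3   3   6]] [[13.8115942  15.19927536]
 [26.33333333 30.33333333]]
label scene [ 0.47524143 -0.23050767  0.102     ] [array([ 0.5287, -0.2358]), array([ 0.4437, -0.2782]), array([ 0.4243, -0.2229]), array([ 0.5097, -0.1824])]
[[  4   4  29  10 231]
 [  0  17   3   1   3]] [[18.004329    8.58008658]
 [ 1.         17.        ]]
label side [ 0.47651947 -0.22897733  0.102     ]
panel [array([ 0.2729, -0.6007]), array([ 0.3005, -0.1444]), array([ 0.614 , -0.1612]), array([ 0.588 , -0.6173])] [np.float64(0.457), np.float64(0.314), np.float64(0.457), np.float64(0.316)]
panel side [array([ 0.5889, -0.6146]), array([ 0.2756, -0.6   ]), array([ 0.3001, -0.1529]), array([ 0.6136, -0.1691])] [np.float64(0.314), np.float64(0.448), np.float64(0.314), np.float64(0.446)]
balls [array([ 0.2559, -0.6152]), array([ 0.285 , -0.1268]), array([ 0.6351, -0.1458]), array([ 0.6063, -0.6354])] [np.float64(0.489), np.float64(0.351), np.float64(0.49), np.float64(0.351)]
```

Holder at about (0.475, 0.345), yaw about 0.03. Label at about (0.476, -0.230). Case end at about (0.458, -0.133), with the handle drawing out along +y, about 0.055 rad towards +x. The screw spacing, the scanner's butt height and the sizes all agree. I'm moving now, along an arc with x large enough to stay inside the reach.

Call:
play_rows:
  delta_pos:
    - [0.5, 0.7, 0]
    - [0.5, 0.8, 0]
    - [0.5, 0.8, 0]
    - [0.5, 0.8, 0]
    - [0.5, 0.8, 0]
    - [0.4, 0.8, 0]
    - [0.2, 0.8, 0]
    - [0.2, 0.8, 0]
    - [0.1, 0.8, 0]
    - [0, 0.8, 0]
  roll: [-0.4, -0.4, -0.4, -0.4, -0.4, -0.4, -0.4, -0.4, -0.4, -0.4]
  hand: 85

```text
time_s: 1.5
ee_pos: [0.4671, -0.2014, 0.4036]
tcp_rot: [-3.141, 0.001, 0.015]
wrist_force: [0.6, -0.4, 0.2]
width: 0.994
```

Run:
```python
from h import *
print(manip.get_state()['joint_pos'].round(3))
d=manip.get_image('wrist');cv2.imwrite('pics/w1.png',d['color'])
```

```text
[ 0.344  0.159 -0.07   1.97   0.013  1.013 -1.288]
```

Call:
play_rows:
  delta_pos:
    - [0.2, 0.8, 0]
    - [0.2, 0.9, 0]
    - [0.2, 0.9, 0]
    - [0, 0.9, 0]
    - [0, 0.9, 0]
    - [0, 0.9, 0]
    - [0, 0.9, 0]
    - [0, 0.9, 0]
    - [0, 0.9, 0]
  roll: [0, 0, 0, 0, 0, 0, 0, 0, 0]

```text
time_s: 2.68
ee_pos: [0.4964, 0.214, 0.4047]
tcp_rot: [-3.14, -0.002, 0.013]
wrist_force: [0.7, -0.6, 0.5]
width: 0.993
```

View pics/w1.png

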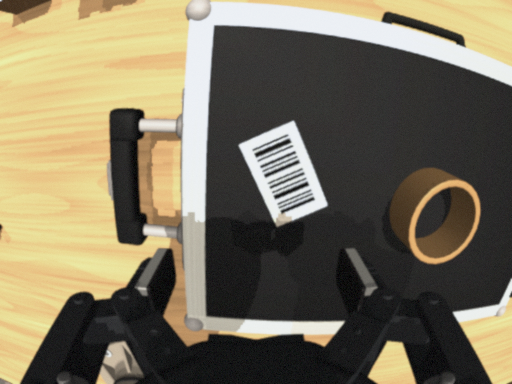

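The wrist view shows the label with its middle at about (284,173), the grip bar at about (126,177) and the tape roll at (436,216). Now the same kind of look near the holder.

Run:
```python
from h import *
import pickle
d=manip.get_image('wrist');pickle.dump(d,open('w2.pkl','wb'));cv2.imwrite('pics/w2.png',d['color'])
print(d['xyz'],d['orientation']); s=manip.get_state();print(s['ee_pos'],s['joint_pos'])
for n,p in dict(butt=(.475,.344,.141),hold=(.475,.345,.056)).items(): print(n,proj(d,p,True))
```

```text
[0.57802217 0.21522669 0.37435958] [ 2.82252409e+00  9.90819814e-04 -1.55836246e+00]
[0.49545403 0.21996439 0.40491616] [-0.21184899  0.23239388 -0.37530921  1.8861151   0.09534679  1.03662366
 -2.17906051]
butt (np.float64(115.22062204732052), np.float64(218.77219786043855))
hold (np.float64(144.75820723866096), np.float64(190.76970857282504))
```

View pics/w2.png

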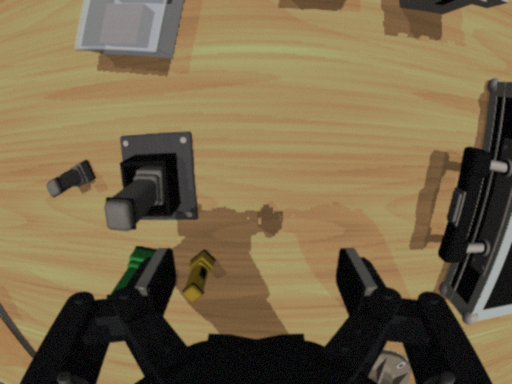

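Run:
```python
import cv2
a=cv2.imread('pics/w2.png')
cv2.imwrite('pics/c4.png',cv2.resize(a[120:240,90:210],None,fx=5,fy=5,interpolation=cv2.INTER_CUBIC))
cv2.imwrite('pics/c5.png',cv2.resize(a[130:280,412:512],None,fx=4,fy=4,interpolation=cv2.INTER_CUBIC))
```

```text
(no output)
```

View pics/c4.png

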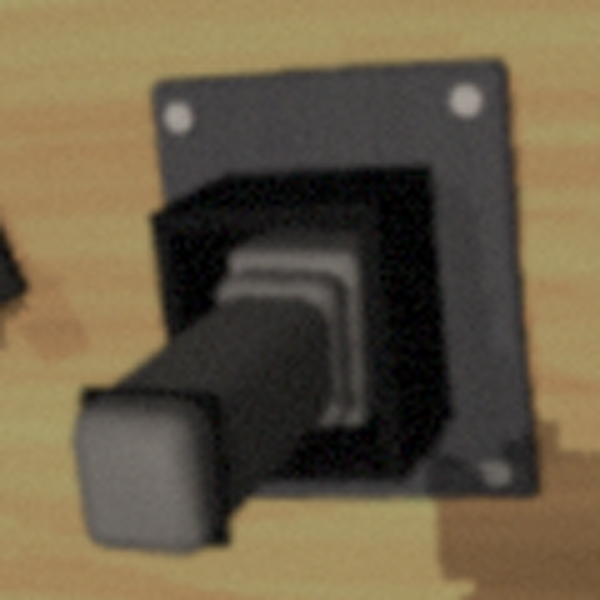

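View pics/c5.png

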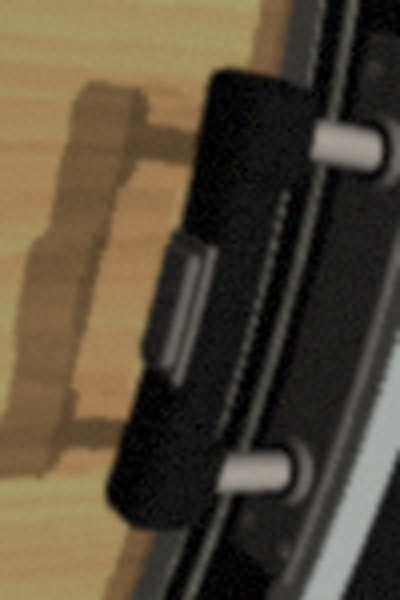

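Run:
```python
from h import *
import pickle
d=pickle.load(open('w2.pkl','rb'))
f=lambda p,s,ox,oy:((p[0]+.5)/s-.5+ox,(p[1]+.5)/s-.5+oy)
P=lambda p,z:plane(d,*f(p,5,90,120),z,True)
sc=[P(p,.008) for p in [(179,117),(465,100),(495,473)]]
print('screws',[s.round(4) for s in sc],'center',(sc[0]+sc[2])/2)
print('butt',[P(p,.141).round(4) for p in [(82,398),(210,400),(215,545),(92,540),(147,472)]])
print('rim',[P(p,.056).round(4) for p in [(152,213),(435,172)]])
```

```text
screws [array([0.5256, 0.3872, 0.008 ]), array([0.5279, 0.3071, 0.008 ]), array([0.4268, 0.3044, 0.008 ])] center [0.47621087 0.3457935  0.008     ]
butt [array([0.4941, 0.3507, 0.141 ]), array([0.4942, 0.3241, 0.141 ]), array([0.4658, 0.3272, 0.141 ]), array([0.4655, 0.3537, 0.141 ]), array([0.4799, 0.3391, 0.141 ])]
rim [array([0.5099, 0.3739, 0.056 ]), array([0.5184, 0.3026, 0.056 ])]
```

Run:
```python
from h import *
S=manip.get_image('scene');D=manip.get_image('side')
f=lambda p:((p[0]+.5)/5-.5+320,(p[1]+.5)/5-.5+170)
print('green base',plane(S,*f((268,185)),0),'top',tri(S,f((318,70)),D,(291,304)))
print('yellow base',plane(S,*f((165,130)),0)); print('small base',plane(S,*f((318,375)),0))
```

```text
green base [0.36304793 0.38293744 0.        ] top (array([0.34427803, 0.37887008, 0.12777691]), [np.float64(0.001749451038578192), np.float64(0.0017494510385780984)])
yellow base [0.35597374 0.29846042 0.        ]
small base [0.49152671 0.46888218 0.        ]
```

Call:
play_rows:
  delta_pos:
    - [-0.1, 0.6, 0]
    - [-0.1, 0.7, 0]
    - [-0.1, 0.7, 0]
    - [0, 0.4, 0]
    - [0, 0, 0]
  roll: [0, 0, 0.1, 0, 0]

```text
time_s: 3.45
ee_pos: [0.4824, 0.3335, 0.4041]
tcp_rot: [3.141, -0.001, 0.021]
wrist_force: [-0.2, 0.2, -1.2]
width: 0.997
```

Call:
play_rows:
  delta_pos:
    - [-0.1, 0.2, -0.4]
    - [0, 0, -0.4]
    - [0, 0, -0.3]
    - [0, 0, 0]
  roll: [0, 0, 0, 0]

```text
time_s: 3.95
ee_pos: [0.4781, 0.3402, 0.345]
tcp_rot: [3.138, -0.001, 0.016]
wrist_force: [-0.0, 0.4, 0.5]
width: 0.994
```

Run:
```python
from h import *
d=manip.get_image('wrist');cv2.imwrite('pics/w3.png',d['color'])
s=manip.get_state();print(s['ee_pos'],s['tcp_rot'],s['joint_pos'].round(2))
for n,p in dict(butt=(.476,.342,.138),hold=(.4758,.3455,.056)).items(): print(n,proj(d,p,True))
e=s['ee_pos'];print('grasp pt proj',proj(d,e+[0,0,-.155],True))
```

```text
[0.47822634 0.34030938 0.3457185 ] [ 3.13880974e+00 -1.40589715e-03  1.62154983e-02] [-0.4   0.37 -0.41  1.84  0.18  0.96 -2.44]
butt (np.float64(251.9259982833327), np.float64(230.06493251459676))
hold (np.float64(248.81018090375392), np.float64(191.69500606583287))
grasp pt proj (np.float64(254.6035944878028), np.float64(271.5050615538161))
```

View pics/w3.png

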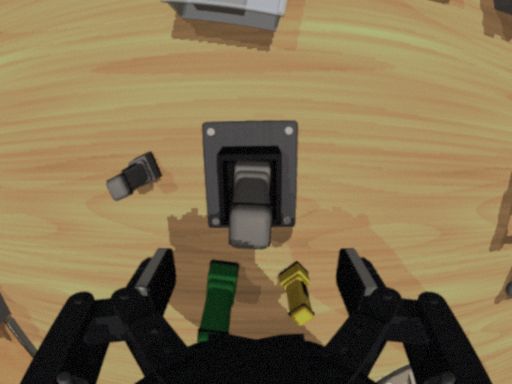

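The wrist view shows the butt centred between the open fingers at (250,226), 2–4 px from the prediction, with the foot plate squarely behind it. I'm going down and closing.

Call:
play_rows:
  delta_pos:
    - [0, 0.05, -0.5]
    - [0, 0, -0.6]
    - [0, 0, -0.4]
    - [0, 0, -0.15]
    - [0, 0, 0]
  roll: [0, 0, 0, 0, 0]

```text
time_s: 4.62
ee_pos: [0.4798, 0.343, 0.2649]
tcp_rot: [-3.141, -0.007, 0.014]
wrist_force: [-0.3, 0.4, 0.2]
width: 0.993
```

Call:
play_rows:
  delta_pos:
    - [0, 0, 0]
    - [0, 0, 0]
    - [0, 0, 0]
    - [0, 0, 0]
    - [0, 0, 0]
    - [0, 0, 0]
  roll: [0, 0, 0, 0, 0, 0]
  hand: 0
  newtons: 30

```text
time_s: 5.38
ee_pos: [0.4804, 0.3433, 0.2673]
tcp_rot: [-3.14, -0.009, 0.014]
wrist_force: [0.1, -0.3, -1.0]
width: 0.329
```

The opening is 28.1 mm, which matches the handle's 28 mm. I'm lifting.

Call:
play_rows:
  delta_pos:
    - [0, 0, 0.3]
    - [0, 0, 0.5]
    - [0, 0, 0.7]
    - [0, 0, 0.8]
    - [0, 0, 0.8]
    - [0, 0, 0.8]
    - [0, 0, 0.2]
    - [0, 0, 0]
  roll: [0, 0, 0, 0, 0, 0, 0, 0]

```text
time_s: 6.38
ee_pos: [0.4782, 0.3426, 0.4847]
tcp_rot: [-3.138, -0.01, 0.015]
wrist_force: [-0.6, 0.0, -2.5]
width: 0.325
```

Run:
```python
from h import *
S=manip.get_image('scene');D=manip.get_image('side');W=manip.get_image('wrist')
a=S['color'][120:250,300:420];b=D['color'][170:340,160:330]
cv2.imwrite('pics/l1.png',np.hstack([cv2.resize(a,(400,400)),cv2.resize(b,(400,400))]));cv2.imwrite('pics/w4.png',W['color'])
s=manip.get_state();print(s['ee_pos'],s['tcp_rot'],s['width']*85.4)
```

```text
[0.47828784 0.3425287  0.48301122] [-3.13931347 -0.00827937  0.01553366] 27.761985683219155
```

View pics/l1.png

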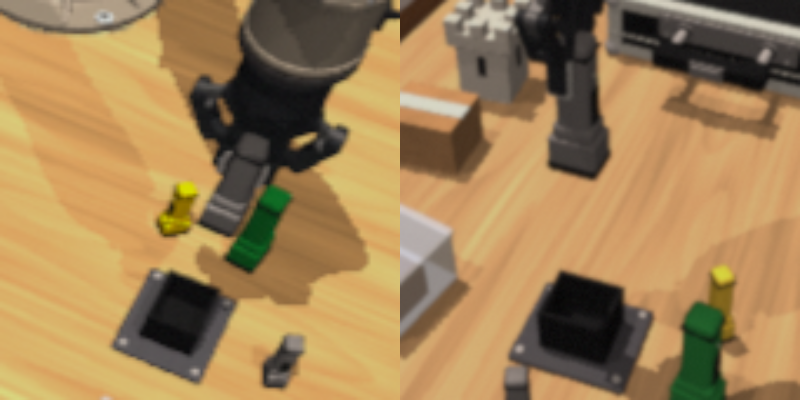

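View pics/w4.png

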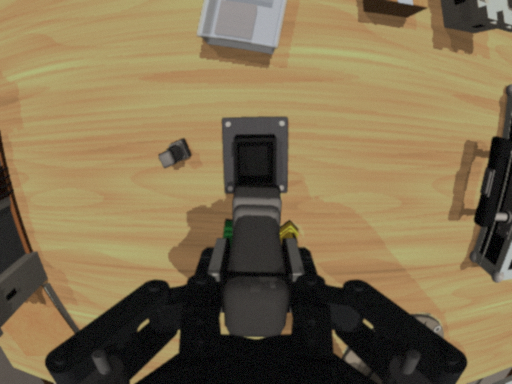

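Run:
```python
from h import *
import pickle
W=manip.get_image('wrist');S=manip.get_image('scene');D=manip.get_image('side')
pickle.dump(W,open('w4.pkl','wb'))
w=W['color'][100:220,195:315];c=[cv2.resize(w,(600,600),interpolation=2)]
cv2.imwrite('pics/c6.png',c[0])
cv2.imwrite('pics/c7.png',np.hstack([cv2.resize(S['color'][150:210,340:400],(400,400),interpolation=2),cv2.resize(D['color'][180:260,210:270],(300,400),interpolation=2)]))
print('expected window proj',proj(W,(.478,.343,.227),True),proj(S,(.478,.343,.227)),proj(D,(.478,.343,.227)))
print('butt',proj(S,(.478,.343,.357)),proj(D,(.478,.343,.357)))
```

```text
expected window proj (np.float64(255.92182712932328), np.float64(204.32348348778874)) (np.float64(365.59380308240156), np.float64(191.57349079257142)) (np.float64(233.93443888197095), np.float64(239.18913365311164))
butt (np.float64(375.92411063886004), np.float64(167.03547401285329)) (np.float64(231.78614941568722), np.float64(184.8583768601247))
```

View pics/c6.png

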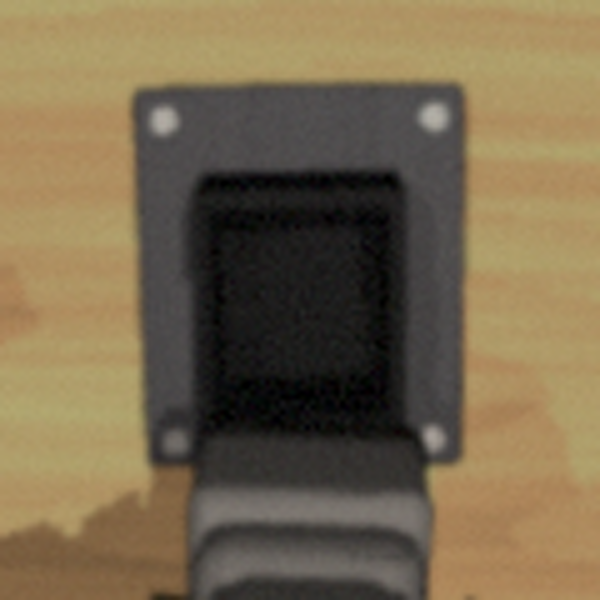

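View pics/c7.png

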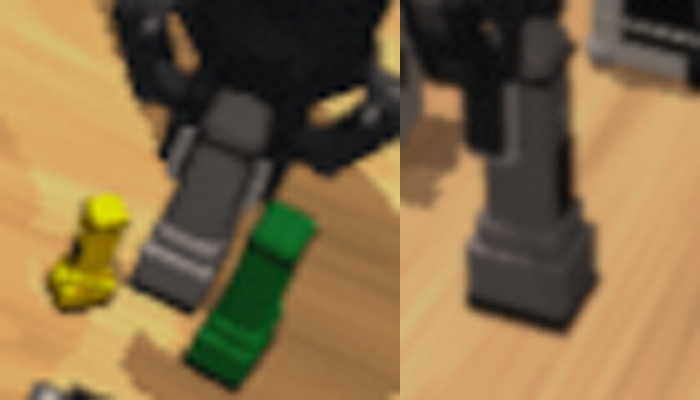

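Run:
```python
from h import *
import pickle
d=pickle.load(open('w4.pkl','rb'))
f=lambda p:((p[0]+.5)/5-.5+195,(p[1]+.5)/5-.5+100)
sc=[plane(d,*f(p),.008,True) for p in [(163,120),(434,117),(432,438),(174,440)]]
print([s.round(4)[:2] for s in sc],np.mean(sc,0))
print('rim',[plane(d,*f(p),.056,True).round(4)[:2] for p in [(192,178),(405,175)]])
print('win',[plane(d,*f(p),.227,True).round(4)[:2] for p in [(198,432),(422,430)]])
```

```text
[array([0.5255, 0.3868]), array([0.5276, 0.306 ]), array([0.4276, 0.3031]), array([0.4257, 0.384 ])] [0.47662774 0.3449784  0.008     ]
rim [array([0.5136, 0.3744]), array([0.5153, 0.3174])]
win [array([0.4932, 0.3605]), array([0.4941, 0.3249])]
```

Call:
play_rows:
  delta_pos:
    - [0, -0.5, 0]
    - [0, -0.8, 0]
    - [0, -0.9, 0]
    - [0, -0.9, 0]
    - [0, -0.9, 0]
    - [0, -0.9, 0]
    - [0, -0.9, 0]
    - [0, -0.9, 0]
    - [0, -0.8, 0]
    - [0, -0.5, 0]
    - [0, 0, 0]
  roll: [0, 0, 0, 0, 0, 0, 0, 0, 0, 0, 0]

```text
time_s: 8.05
ee_pos: [0.4755, -0.07, 0.4761]
tcp_rot: [-3.14, 0.002, 0.017]
wrist_force: [-0.2, 0.2, -1.7]
width: 0.325
```

Call:
play_rows:
  delta_pos:
    - [0, -0.7, 0]
    - [0.05, -0.8, -0.1]
    - [0, -0.8, -0.1]
    - [0, -0.6, -0.1]
    - [0, -0.2, 0]
    - [0, 0, 0]
  roll: [0, 0, 0, 0, 0, 0]

```text
time_s: 8.8
ee_pos: [0.4791, -0.2245, 0.4585]
tcp_rot: [-3.138, 0.005, 0.023]
wrist_force: [-0.8, 0.5, -2.5]
width: 0.33
```

Run:
```python
from h import *
import pickle
d=manip.get_image('wrist');pickle.dump(d,open('w5.pkl','wb'));cv2.imwrite('pics/w5.png',d['color'])
D=manip.get_image('side');S=manip.get_image('scene')
cv2.imwrite('pics/c8.png',np.hstack([cv2.resize(S['color'][90:190,170:270],(400,400),interpolation=2),cv2.resize(D['color'][80:200,250:370],(400,400),interpolation=2)]))
s=manip.get_state();print(s['ee_pos'],s['tcp_rot'],s['width']*85.4)
e=s['ee_pos'];w=e+[0.0,0,-.256];print('exp win',w,proj(S,w),proj(D,w),proj(d,w,True))
```

```text
[ 0.47918379 -0.22363979  0.45885084] [-3.13825559  0.00487346  0.02478556] 27.986536294118313
exp win [ 0.47918379 -0.22363979  0.20285084] (np.float64(212.68639925910372), np.float64(128.5379725552626)) (np.float64(303.03873369989316), np.float64(137.03507158799133)) (np.float64(255.84134829525655), np.float64(199.97515698959884))
```

View pics/w5.png

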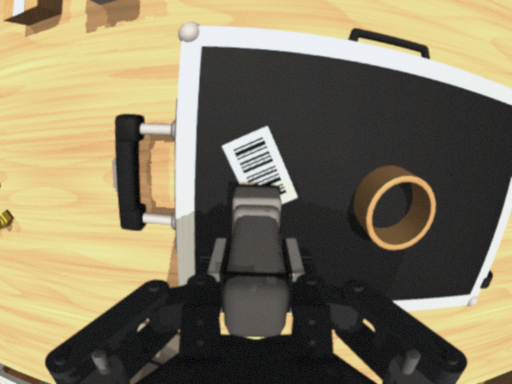

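View pics/c8.png

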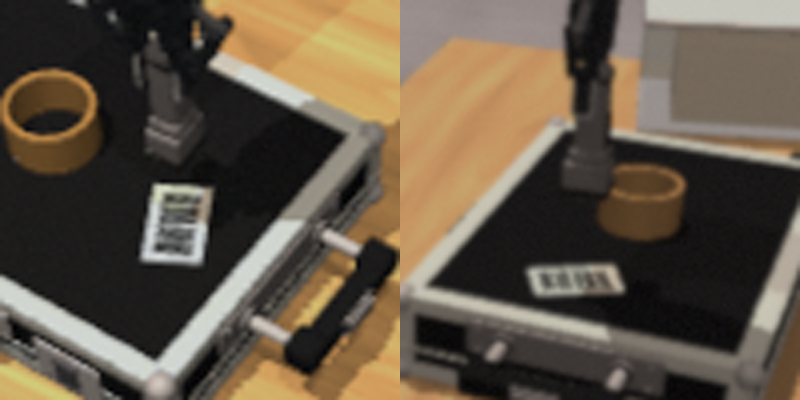

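Run:
```python
from h import *
import pickle
d=pickle.load(open('w5.pkl','rb'))
c=[plane(d,*p,.102,True) for p in [(222,148),(269,127),(298,196)]]
print([x.round(4) for x in c],'label',(c[0]+c[2])/2,[np.linalg.norm(c[i]-c[i+1]) for i in (0,1)])
g=[plane(d,*p,.087,True) for p in [(116,116),(143,116),(121,229),(147,228)]]
print('grip top corners',[x.round(4)[:2] for x in g],np.mean(g,0))
print('tubes z.074',[plane(d,*p,.082,True).round(4)[:2] for p in [(160,130),(160,218)]])
```

```text
[array([ 0.5031, -0.1852,  0.102 ]), array([ 0.5276, -0.2367,  0.102 ]), array([ 0.4488, -0.2733,  0.102 ])] label [ 0.47595336 -0.22925074  0.102     ] [np.float64(0.05698115037204179), np.float64(0.0869650213263283)]
grip top corners [array([ 0.5415, -0.0509]), array([ 0.5398, -0.0876]), array([ 0.39 , -0.041]), array([ 0.3938, -0.0808])] [ 0.46626421 -0.06505481  0.087     ]
tubes z.074 [array([ 0.5217, -0.1072]), array([ 0.407 , -0.0992])]
```

The label centre measures (0.476, -0.2295), and three views agree within 2 mm. I nudge 6 mm and hold still.

Call:
play_rows:
  delta_pos:
    - [0, -0.12, 0]
    - [0, 0, 0]
    - [0, 0, 0]
    - [0, 0, 0]
    - [0, 0, 0]
    - [0, 0, 0]
    - [0, 0, 0]
    - [0, 0, 0]
    - [0, 0, 0]
    - [0, 0, 0]
    - [0, 0, 0]
    - [0, 0, 0]
  roll: [0, 0, 0, 0, 0, 0, 0, 0, 0, 0, 0, 0]

```text
time_s: 10.45
ee_pos: [0.4795, -0.2283, 0.4593]
tcp_rot: [-3.138, 0.004, 0.027]
wrist_force: [0.7, 0.4, -1.5]
width: 0.331
```

Run:
```python
from h import *
S=manip.get_image('scene');D=manip.get_image('side')
cv2.imwrite('pics/c9.png',np.hstack([cv2.resize(S['color'][100:160,180:240],(400,400),interpolation=2),cv2.resize(D['color'][90:170,270:350],(400,400),interpolation=2)]))
s=manip.get_state();print(s['ee_pos'],s['tcp_rot'],s['qd'].round(3),s['wrist_force'])
```

```text
[ 0.47949959 -0.22831499  0.45934131] [-3.13817997  0.00404822  0.02715786] [-0.     0.002 -0.    -0.    -0.002  0.    -0.   ] [-0.80419835  0.02582709 -0.9466496 ]
```

View pics/c9.png

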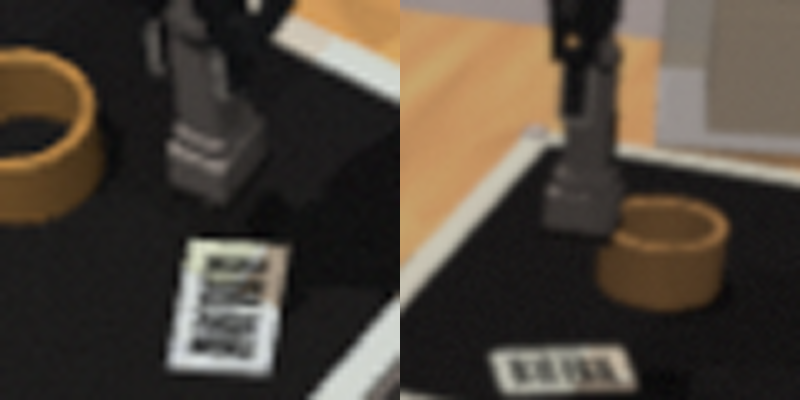

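Run:
```python
from h import *
S=manip.get_image('scene');D=manip.get_image('side')
print(tri(S,(212.4,125.5),D,(306.2,134)))
for p in [(.4755,-.2285,.203),(.4795,-.2285,.203)]: print(proj(S,p),proj(D,p))
```

```text
(array([ 0.47194239, -0.22885187,  0.21123054]), [np.float64(0.0016650514858355609), np.float64(0.0016650514858355862)])
(np.float64(212.07828112097127), np.float64(127.29737331718364)) (np.float64(304.52157801920544), np.float64(136.56272679880186))
(np.float64(211.4662141393506), np.float64(128.04744653488666)) (np.float64(303.32188580037155), np.float64(136.37882785239037))
```

Held still for about 1.4 s, with the window within 5 mm of the label's middle and about 0.10 above it. Now back to the holder.

Call:
play_rows:
  delta_pos:
    - [0, 0.5, 0.2]
    - [0, 0.8, 0.2]
    - [0, 0.9, 0.2]
    - [0, 0.9, 0]
    - [0, 0.9, 0]
    - [0, 0.9, 0]
    - [0, 0.9, 0]
    - [0, 0.9, 0]
    - [0, 0.9, 0]
    - [0, 0.9, 0]
    - [0, 0.6, 0]
    - [0, 0, 0]
  roll: [0, 0, 0, 0, 0, 0, 0, 0, 0, 0, 0, 0]

```text
time_s: 12.15
ee_pos: [0.4764, 0.2408, 0.4912]
tcp_rot: [-3.138, 0.002, 0.025]
wrist_force: [-0.6, -0.5, -1.2]
width: 0.332
```

Call:
play_rows:
  delta_pos:
    - [0, 0.7, 0]
    - [0, 0.7, 0]
    - [0.05, 0.5, 0]
    - [0.05, 0.3, 0]
    - [0, 0, 0]
    - [0, 0, 0]
  roll: [0, 0, 0, 0, 0, 0]

```text
time_s: 12.9
ee_pos: [0.4832, 0.3492, 0.4908]
tcp_rot: [-3.14, 0.001, 0.019]
wrist_force: [-0.3, -0.5, -2.4]
width: 0.328
```

Call:
play_rows:
  delta_pos:
    - [-0.03, -0.09, -0.5]
    - [0, 0, -0.8]
    - [0, 0, -0.8]
    - [0, 0, -0.5]
    - [0, 0, -0.2]
    - [0, 0, 0]
    - [0, 0, 0]
  roll: [0, 0, 0, 0, 0, 0, 0]

```text
time_s: 13.78
ee_pos: [0.4835, 0.3382, 0.3505]
tcp_rot: [-3.14, -0.004, 0.012]
wrist_force: [0.2, 1.3, -1.3]
width: 0.325
```

Run:
```python
from h import *
import pickle
W=manip.get_image('wrist');S=manip.get_image('scene');D=manip.get_image('side')
pickle.dump((W,S,D),open('w6.pkl','wb'))
s=manip.get_state();print(s['ee_pos'],s['tcp_rot'])
cv2.imwrite('pics/c10.png',np.hstack([cv2.resize(W['color'][120:270,180:330],(400,400),interpolation=2),cv2.resize(D['color'][230:330,185:285],(400,400),interpolation=2)]))
cv2.imwrite('pics/c11.png',cv2.resize(S['color'][170:250,320:400],(500,500),interpolation=2))
```

```text
[0.48337996 0.33829797 0.35036068] [-3.14018047 -0.00418067  0.01195679]
```

View pics/c10.png

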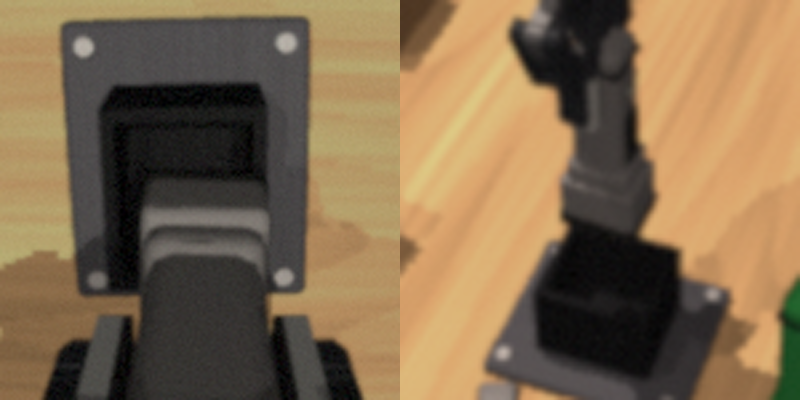

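View pics/c11.png

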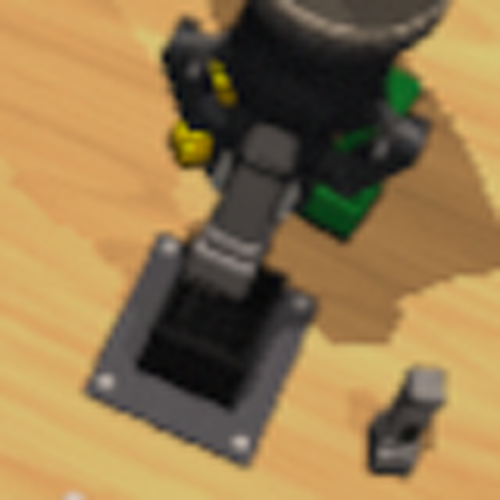

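Run:
```python
from h import *
import pickle
W,S,D=pickle.load(open('w6.pkl','rb'))
k=150/400
f=lambda p:((p[0]+.5)*k-.5+180,(p[1]+.5)*k-.5+120)
for z in (.09,.095): print('front bottom edge',[plane(W,*f(p),z,True).round(4)[:2] for p in [(144,180),(268,179)]])
print('mid-ledge z.131',[plane(W,*f(p),.131,True).round(4)[:2] for p in [(141,209),(269,208)]])
sc=[plane(W,*f(p),.008,True) for p in [(83,47),(287,43),(283,277),(97,280)]]
print(np.mean(sc,0),[s.round(4)[:2] for s in sc])
print('rim inner z.056',[plane(W,*f(p),.056,True).round(4)[:2] for p in [(112,123),(255,120)]], 'outer',[plane(W,*f(p),.056,True).round(4)[:2] for p in [(102,112),(267,108)]])
```

```text
front bottom edge [array([0.4951, 0.3566]), array([0.4959, 0.3189])]
front bottom edge [array([0.4966, 0.3562]), array([0.4974, 0.3193])]
mid-ledge z.131 [array([0.4999, 0.3544]), array([0.5005, 0.322 ])]
[0.47615096 0.3449109  0.008     ] [array([0.5252, 0.3867]), array([0.5276, 0.3058]), array([0.4271, 0.3033]), array([0.4247, 0.3838])]
rim inner z.056 [array([0.5051, 0.37  ]), array([0.5066, 0.321 ])] outer [array([0.5089, 0.3733]), array([0.5109, 0.317 ])]
```

Call:
play_rows:
  delta_pos:
    - [0, 0.15, 0]
    - [0, 0, 0]
    - [0, 0, -0.2]
    - [0, 0, 0]
  roll: [0, 0, 0, 0]

```text
time_s: 14.42
ee_pos: [0.4833, 0.3467, 0.3403]
tcp_rot: [-3.14, -0.005, 0.012]
wrist_force: [0.5, -0.7, -1.3]
width: 0.329
```

Call:
play_rows:
  delta_pos:
    - [0, -0.03, -0.2]
    - [0, 0, -0.3]
    - [0, 0, -0.3]
    - [0, 0, 0]
  roll: [0, 0, 0, 0]

```text
time_s: 14.92
ee_pos: [0.4831, 0.3446, 0.2964]
tcp_rot: [-3.141, -0.004, 0.012]
wrist_force: [0.5, 0.4, -1.7]
width: 0.325
```

Call:
play_rows:
  delta_pos:
    - [0, 0, -0.25]
    - [0, 0, -0.2]
    - [0, 0, -0.05]
    - [0, 0, 0]
    - [0, 0, 0]
  roll: [0, 0, 0, 0, 0]

```text
time_s: 15.55
ee_pos: [0.4832, 0.3449, 0.27]
tcp_rot: [-3.14, -0.004, 0.012]
wrist_force: [-0.1, 0.2, -2.6]
width: 0.324
```

Call:
play_rows:
  delta_pos:
    - [0, 0, -0.05]
    - [0, 0, -0.03]
    - [0, 0, 0]
    - [0, 0, 0]
  roll: [0, 0, 0, 0]

```text
time_s: 16.05
ee_pos: [0.4837, 0.3452, 0.2676]
tcp_rot: [-3.139, -0.007, 0.012]
wrist_force: [-1.5, 0.3, -1.9]
width: 0.324
```

Call:
play_rows:
  delta_pos:
    - [0, 0, -0.06]
    - [0, 0, 0]
    - [0, 0, 0]
  roll: [0, 0, 0]

```text
time_s: 16.42
ee_pos: [0.4845, 0.3457, 0.2665]
tcp_rot: [-3.137, -0.01, 0.012]
wrist_force: [-0.8, 0.6, -2.8]
width: 0.327
```

Run:
```python
from h import *
W=manip.get_image('wrist');S=manip.get_image('scene');D=manip.get_image('side')
s=manip.get_state();print(s['ee_pos'],s['tcp_rot'],s['wrist_force'])
cv2.imwrite('pics/c12.png',np.hstack([cv2.resize(W['color'][120:320,155:355],(400,400),interpolation=2),cv2.resize(D['color'][250:330,195:275],(400,400),interpolation=2)]))
```

```text
[0.48444865 0.34567382 0.26635215] [-3.13763299 -0.00918835  0.01160284] [ 0.09396894  0.6807571  -1.18694839]
```

View pics/c12.png

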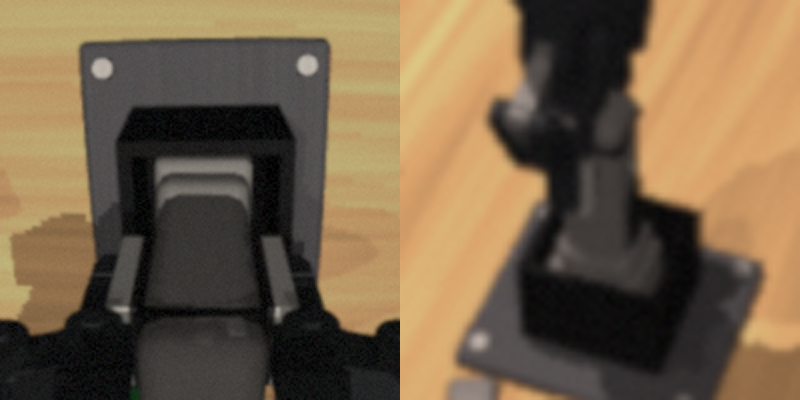

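Call:
play_rows:
  delta_pos:
    - [0, 0, -0.1]
    - [0, 0, 0]
    - [0, 0, 0]
  roll: [0, 0, 0]

```text
time_s: 16.95
ee_pos: [0.4856, 0.3461, 0.2642]
tcp_rot: [-3.136, -0.013, 0.011]
wrist_force: [-0.0, 0.1, -2.6]
width: 0.322
```

Run:
```python
from h import *
s=manip.get_state();print(s['joint_pos'].round(3),s['effort'].round(1),s['ft_torque'])
```

```text
[-0.421  0.484 -0.391  1.888  0.257  0.804 -2.509] [  0.1 -91.5  -6.6 -37.6   0.1  -0.   -0. ] [ 0.04801502 -0.00642221  0.00387373]
```

Call:
play_rows:
  delta_pos:
    - [-0.05, 0, -0.1]
    - [0, 0, -0.05]
    - [0, 0, 0]
  roll: [0, 0, 0]

```text
time_s: 17.32
ee_pos: [0.4849, 0.3463, 0.2611]
tcp_rot: [-3.135, -0.019, 0.01]
wrist_force: [-0.1, 0.6, -1.8]
width: 0.32
```

Run:
```python
from h import *
import pickle
W=manip.get_image('wrist');S=manip.get_image('scene');D=manip.get_image('side')
pickle.dump((W,S,D),open('w7.pkl','wb'))
s=manip.get_state();print(s['ee_pos'],s['tcp_rot'],s['wrist_force'])
cv2.imwrite('pics/c13.png',np.hstack([cv2.resize(W['color'][120:320,155:355],(400,400),interpolation=2),cv2.resize(D['color'][250:330,195:275],(400,400),interpolation=2)]))
```

```text
[0.48482845 0.34643289 0.26081046] [-3.13528108 -0.01907085  0.00977364] [-0.56613194 -1.92352754  7.44236349]
```

View pics/c13.png

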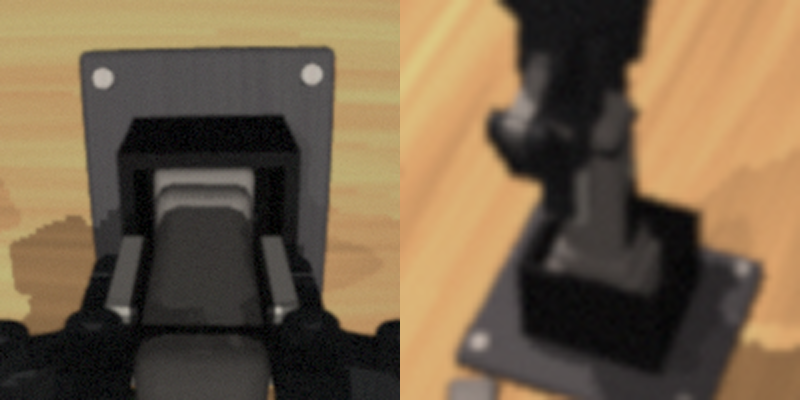

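The force now reads +7.4 N, so the scanner stands on the pocket's floor, still gripped. I open the fingers.

Call:
play_rows:
  delta_pos:
    - [0, 0, 0]
    - [0, 0, 0]
    - [0, 0, 0]
    - [0, 0, 0]
  roll: [0, 0, 0, 0]
  hand: 85

```text
time_s: 17.98
ee_pos: [0.4845, 0.3465, 0.2597]
tcp_rot: [-3.136, -0.018, 0.01]
wrist_force: [-0.1, 0.2, 0.0]
width: 0.991
```

Call:
play_rows:
  delta_pos:
    - [0, 0, 0.3]
    - [0, 0, 0.6]
    - [0, 0, 0.8]
    - [0, 0, 0.8]
    - [0, 0, 0.5]
    - [0, 0, 0]
  roll: [0, 0, 0, 0, 0, 0]

```text
time_s: 18.73
ee_pos: [0.4834, 0.3464, 0.4199]
tcp_rot: [-3.134, -0.019, 0.011]
wrist_force: [-0.3, -0.3, -0.7]
width: 0.997
```

Run:
```python
from h import *
import pickle
W=manip.get_image('wrist');S=manip.get_image('scene');D=manip.get_image('side')
pickle.dump((W,S,D),open('w8.pkl','wb'))
s=manip.get_state();print(s['ee_pos'],s['tcp_rot'],s['wrist_force'])
cv2.imwrite('pics/c14.png',np.hstack([cv2.resize(W['color'][100:260,170:330],(400,400),interpolation=2),cv2.resize(D['color'][250:330,195:275],(400,400),interpolation=2)]))
```

```text
[0.48314749 0.34594482 0.41657566] [-3.13627966 -0.01575219  0.01114989] [ 0.94364615  0.14026685 -0.32951426]
```

View pics/c14.png

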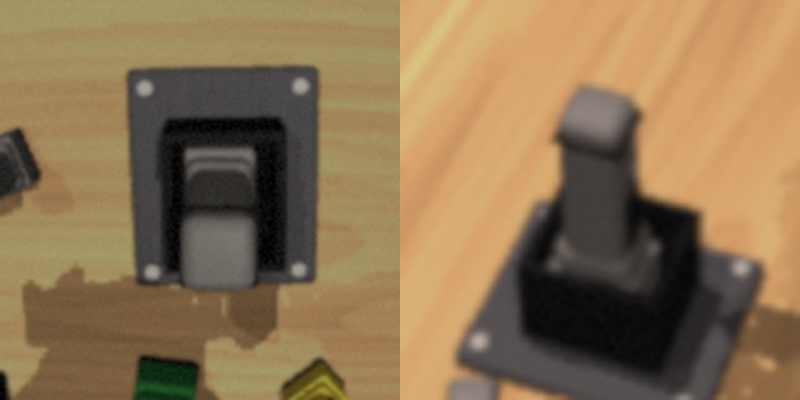

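The scanner stands upright in the pocket, as it did at the start, and the fingers are clear. Next is the handle: I move above the grip and turn the tool about -4° to line up with the case.

Call:
play_rows:
  delta_pos:
    - [0, -0.5, 0]
    - [0, -0.8, 0]
    - [0, -0.9, 0]
    - [-0.1, -0.9, 0]
    - [-0.1, -0.9, 0]
    - [-0.1, -0.9, 0]
    - [-0.1, -0.9, 0]
    - [0, -0.8, 0]
    - [0, -0.4, 0]
    - [0, 0, 0]
  roll: [0, 0, -0.1, -0.1, -0.1, -0.1, -0.1, -0.1, 0, 0]

```text
time_s: 20.12
ee_pos: [0.458, -0.0156, 0.407]
tcp_rot: [-3.14, 0.001, -0.053]
wrist_force: [0.2, 0.5, -0.2]
width: 0.989
```

Run:
```python
from h import *
import pickle
W=manip.get_image('wrist')
pickle.dump(W,open('w9.pkl','wb'))
s=manip.get_state();print(s['ee_pos'],s['tcp_rot'],s['joint_pos'].round(2))
cv2.imwrite('pics/w9.png',W['color'])
cv2.imwrite('pics/c15.png',cv2.resize(W['color'][100:300,150:370],(660,600),interpolation=2))
print(proj(W,(.4626,-.058,.087),True))
```

```text
[ 0.45803326 -0.01477952  0.40702644] [-3.13942329e+00  1.07500578e-03 -5.18446251e-02] [ 0.1   0.08 -0.22  2.06  0.02  1.01 -1.75]
(np.float64(298.00119369268805), np.float64(173.28166476241978))
```

View pics/w9.png

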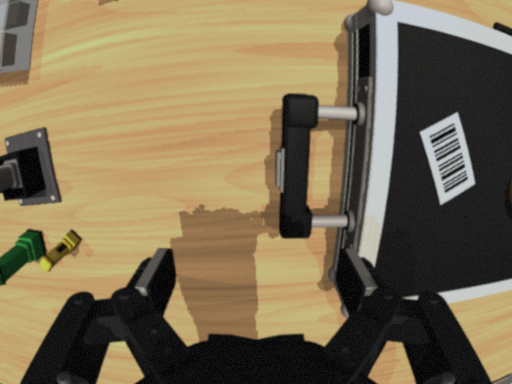

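View pics/c15.png

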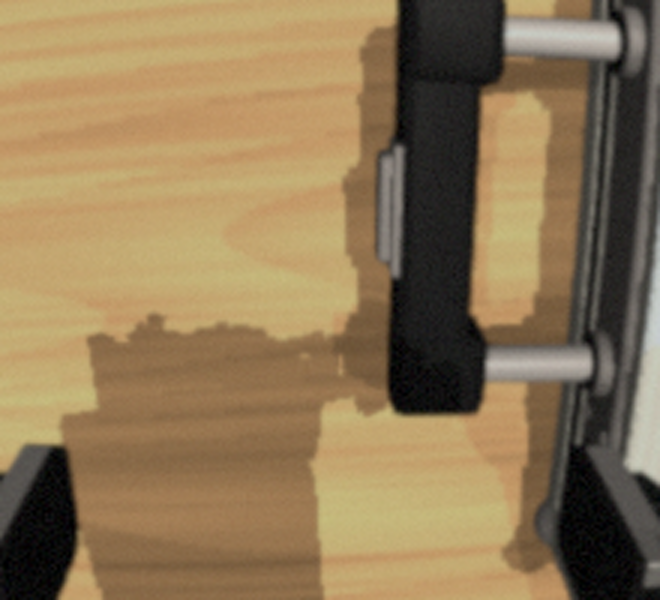

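Run:
```python
from h import *
import pickle
W=pickle.load(open('w9.pkl','rb'))
f=lambda p:((p[0]+.5)/3-.5+150,(p[1]+.5)/3-.5+100)
P=lambda p,z:plane(W,*f(p),z,True).round(4)
print('inner top edge',P((477,120),.087),P((472,210),.087),P((468,300),.087))
print('button outer z74',P((379,155),.074),P((379,262),.074),'mid',P((379,208),.074))
print('button bar-side',P((402,145),.082),P((398,277),.082))
F=lambda p,z:plane(W,*p,z,True).round(4)
print('bar ends',F((300,95),.087),F((294,237),.074),F((294,237),.087))
print('tubes',P((570,38),.078),P((540,363),.078))
```

```text
inner top edge [ 0.4965 -0.0693  0.087 ] [ 0.466  -0.0673  0.087 ] [ 0.4338 -0.0658  0.087 ]
button outer z74 [ 0.4837 -0.0372  0.074 ] [ 0.4452 -0.0359  0.074 ] mid [ 0.4649 -0.0366  0.074 ]
button bar-side [ 0.4882 -0.0446  0.082 ] [ 0.4419 -0.0419  0.082 ]
bar ends [ 0.5408 -0.062   0.087 ] [ 0.3845 -0.0548  0.074 ] [ 0.3911 -0.0533  0.087 ]
tubes [ 0.5228 -0.1039  0.078 ] [ 0.4041 -0.0948  0.078 ]
```

Grip centre at about (0.464, -0.056), button face at y -0.037, and the tube spacing comes out at 119 mm; all agree with the sizes given. I line up above the squeeze midpoint (0.4645, -0.053).

Call:
play_rows:
  delta_pos:
    - [0.1, -0.4, 0]
    - [0.03, -0.4, 0]
    - [0, 0, -0.4]
    - [0, 0, -0.8]
    - [0, 0, -0.6]
    - [0, 0, -0.4]
    - [0, 0, 0]
  roll: [0, 0, 0, 0, 0, 0, 0]

```text
time_s: 21.05
ee_pos: [0.4649, -0.0479, 0.2918]
tcp_rot: [-3.137, 0.005, -0.041]
wrist_force: [-0.1, 0.1, 1.1]
width: 0.999
```

Run:
```python
from h import *
import pickle
W=manip.get_image('wrist');D=manip.get_image('side')
s=manip.get_state();print(s['ee_pos'],s['tcp_rot'],s['joint_pos'].round(2))
cv2.imwrite('pics/w10.png',W['color']);cv2.imwrite('pics/c16.png',cv2.resize(D['color'][110:230,240:400],(800,600),interpolation=2))
```

```text
[ 0.46550626 -0.04814506  0.29339672] [-3.13710019e+00  1.88763860e-03 -4.15176957e-02] [ 0.13  0.24 -0.19  2.15  0.06  0.75 -1.7 ]
```

View pics/w10.png

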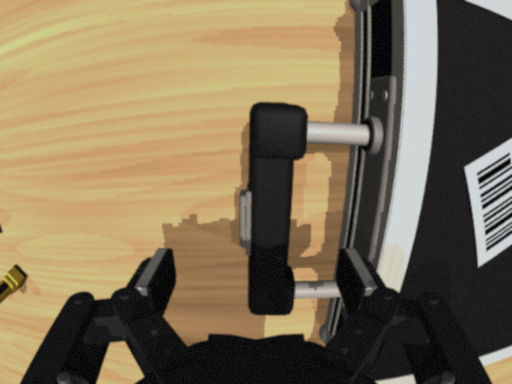

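View pics/c16.png

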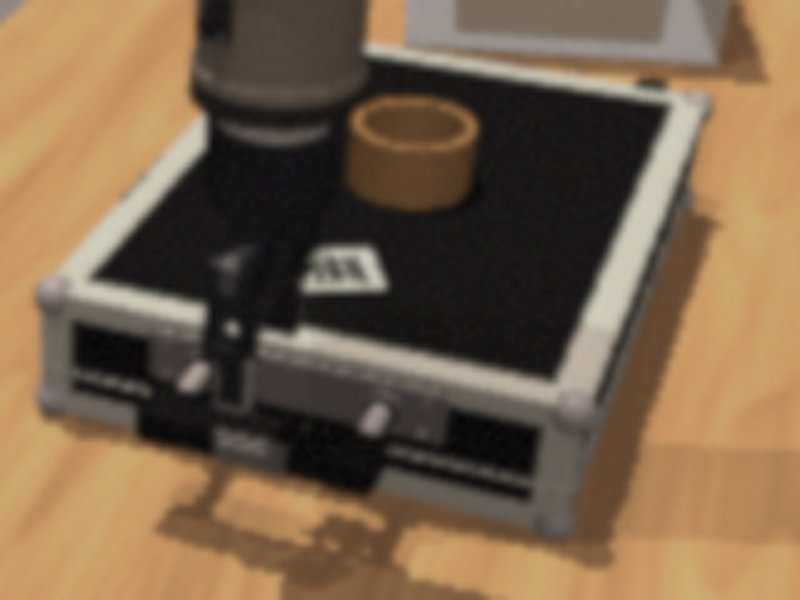

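Call:
play_rows:
  delta_pos:
    - [0, -0.1, 0]
    - [0, 0, -0.4]
    - [0, 0, -0.5]
    - [0, 0, -0.3]
    - [0, 0, 0]
    - [0, 0, 0]
  roll: [-0.15, 0, 0, 0, 0, 0]

```text
time_s: 21.9
ee_pos: [0.4677, -0.0542, 0.2369]
tcp_rot: [-3.137, -0.007, -0.061]
wrist_force: [-0.0, 0.1, -0.0]
width: 0.994
```

Run:
```python
from h import *
W=manip.get_image('wrist');D=manip.get_image('side')
s=manip.get_state();print(s['ee_pos'],s['tcp_rot'],s['wrist_force'])
cv2.imwrite('pics/w11.png',W['color'])
```

```text
[ 0.46762852 -0.0541444   0.23690709] [-3.13738011 -0.00702095 -0.06119966] [ 0.98165618 -0.67448633  0.16221813]
```

View pics/w11.png

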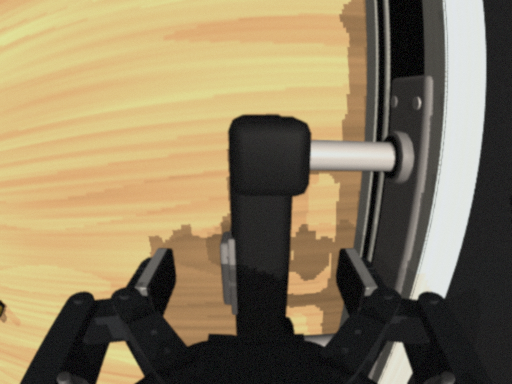

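The bar lies between the open fingers, with the button on the outer side at (230,270). I go down the last 8 mm and squeeze.

Call:
play_rows:
  delta_pos:
    - [-0.06, 0, -0.17]
    - [0, 0, 0]
    - [0, 0, 0]
  roll: [0, 0, 0]

```text
time_s: 22.38
ee_pos: [0.4645, -0.0541, 0.2285]
tcp_rot: [-3.137, -0.008, -0.061]
wrist_force: [-1.2, -0.1, 0.5]
width: 0.996
```

Call:
play_rows:
  delta_pos:
    - [0, 0, 0]
    - [0, 0, 0]
    - [0, 0, 0]
    - [0, 0, 0]
    - [0, 0, 0]
    - [0, 0, 0]
  roll: [0, 0, 0, 0, 0, 0]
  hand: 0
  newtons: 50

```text
time_s: 23.12
ee_pos: [0.4647, -0.0541, 0.2291]
tcp_rot: [-3.137, -0.009, -0.061]
wrist_force: [0.3, -0.3, -1.8]
width: 0.329
```

Opening 28 mm, against 29 for the squeezed bar, so the button is in. I draw the handle out slowly.

Call:
play_rows:
  delta_pos:
    - [0.01, 0.2, 0]
    - [0.02, 0.3, 0]
    - [0.02, 0.3, 0]
    - [0.02, 0.3, 0]
    - [0.02, 0.3, 0]
    - [0.02, 0.3, 0]
    - [0.02, 0.3, 0]
  roll: [0, 0, 0, 0, 0, 0, 0]

```text
time_s: 24.0
ee_pos: [0.471, 0.0529, 0.2291]
tcp_rot: [-3.138, -0.008, -0.061]
wrist_force: [-0.8, -2.8, 2.1]
width: 0.327
```

Call:
play_rows:
  delta_pos:
    - [0.02, 0.3, 0]
    - [0.02, 0.3, 0]
    - [0.02, 0.3, 0]
    - [0.02, 0.3, 0]
    - [0.02, 0.3, 0]
    - [0.01, 0.3, 0]
    - [0.01, 0.3, 0]
  roll: [0, 0, 0, 0, 0, 0, 0]

```text
time_s: 24.88
ee_pos: [0.4773, 0.1638, 0.2291]
tcp_rot: [-3.14, -0.007, -0.062]
wrist_force: [3.1, -4.2, -0.2]
width: 0.329
```

Call:
play_rows:
  delta_pos:
    - [0, 0.2, 0]
    - [0, 0.2, 0]
    - [0, 0.2, 0]
    - [0, 0.1, 0]
    - [0, 0, 0]
  roll: [0, 0, 0, 0, 0]

```text
time_s: 25.5
ee_pos: [0.4792, 0.1954, 0.2288]
tcp_rot: [3.133, -0.008, -0.068]
wrist_force: [-4.2, 2.1, 8.8]
width: 0.328
```

Call:
play_rows:
  delta_pos:
    - [0, 0.2, 0]
    - [0, 0.1, 0]
    - [0, 0.1, 0]
  roll: [0, 0, 0]

```text
time_s: 25.88
ee_pos: [0.4804, 0.1997, 0.2281]
tcp_rot: [3.107, -0.003, -0.082]
wrist_force: [-1.7, -31.8, 16.8]
width: 0.328
```

Run:
```python
from h import *
import pickle
W=manip.get_image('wrist');S=manip.get_image('scene');D=manip.get_image('side')
pickle.dump((W,S,D),open('w12.pkl','wb'))
s=manip.get_state();print(s['ee_pos'],s['tcp_rot'],s['wrist_force'],s['width']*85.4)
cv2.imwrite('pics/w12.png',W['color']);cv2.imwrite('pics/s12.png',S['color']);cv2.imwrite('pics/d12.png',D['color'])
```

```text
[0.48040024 0.19971251 0.22814077] [ 3.10720416 -0.00332012 -0.08224775] [ -0.92261153 -34.48403398  18.90163947] 27.88290078687406
```

View pics/w12.png

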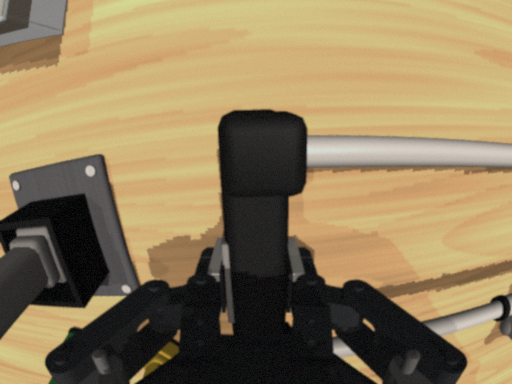

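View pics/s12.png

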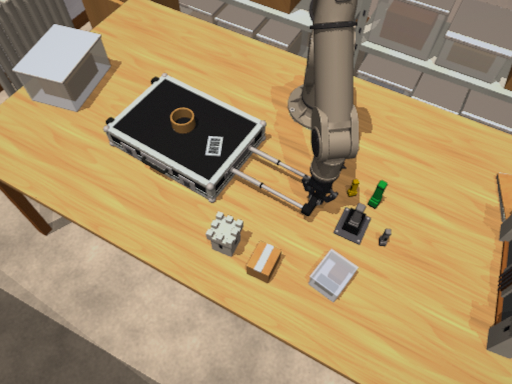

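View pics/d12.png

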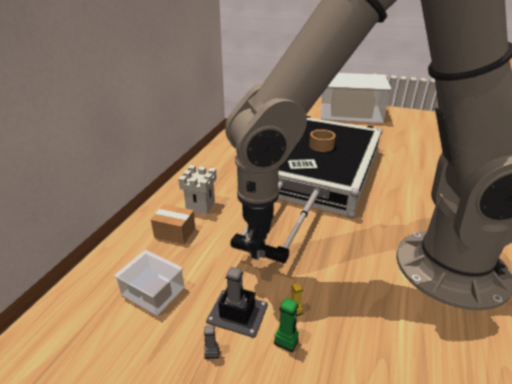

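The pull reaches 34 N, so the handle is at its hard end. I ease the pull by holding the measured pose.

Call:
play_rows:
  delta_pos:
    - [0, -0.02, 0]
    - [0, 0, 0]
    - [0, 0, 0]
    - [0, 0, 0]
    - [0, 0, 0]
    - [0, 0, 0]
  roll: [0, 0, 0, 0, 0, 0]

```text
time_s: 26.78
ee_pos: [0.4803, 0.1995, 0.2284]
tcp_rot: [3.106, -0.004, -0.082]
wrist_force: [-1.5, -4.9, 4.7]
width: 0.327
```

Run:
```python
from h import *
s=manip.get_state();print(s['time_s'],s['ee_pos'],s['tcp_rot'],s['wrist_force'],s['width']*85.4,s['qd'].round(4))
S=manip.get_image('scene');D=manip.get_image('side')
cv2.imwrite('pics/c17.png',np.hstack([cv2.resize(S['color'][170:250,290:400],(440,320),interpolation=2),cv2.resize(D['color'][220:340,190:310],(360,320),interpolation=2)]))
for x,y in ((.464,-.056),):
  c=np.array([.464+.055*.25,-.056+.25*.998,.074]);print('full grip expected',c,proj(S,c),proj(D,c))
s=manip.get_state();print(s['wrist_force'],s['ee_pos'])
```

```text
26.775 [0.48031275 0.19950256 0.22842715] [ 3.10645556 -0.0040867  -0.08173036] [-1.5403931  -4.8660357   4.68213997] 27.932485877802076 [-0.0032  0.0001  0.0015 -0.0019  0.0021  0.0011 -0.0024]
full grip expected [0.47775 0.1935  0.074  ] (np.float64(315.91421946546825), np.float64(197.3770941010063)) (np.float64(258.97655946181476), np.float64(248.6096099593174))
[-2.24247066 -5.51317802  5.32387159] [0.48029525 0.19947316 0.22841059]
```

View pics/c17.png

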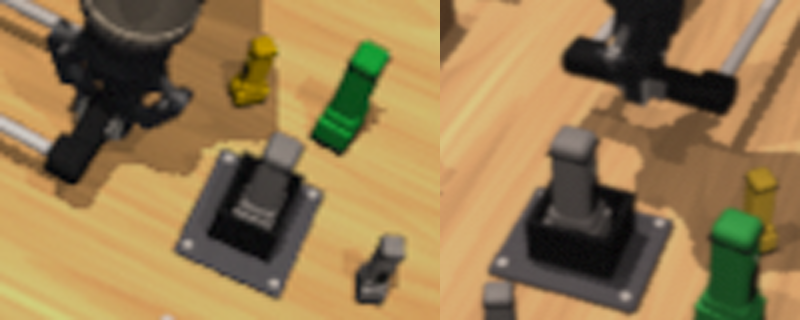

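The grasp point has travelled 248 mm or a little more and sits against the hard stop. The scanner is standing, and the arm is at rest with about 5 N of pull. I hand in.

Run:
```python
from workcell import manip
print(manip.sign_off()); s=manip.get_state();print(s['time_s'],s['ee_pos'],s['wrist_force'],s['width'])
```

```text
the job is handed in; nothing more can be done
None
the job is handed in; nothing more can be done
```

I did the whole job and handed it in at about 27 s. No verdict is reported, so these are my own checks.

- **Scan:** I held the scanner still for about 1.4 s above the label. The window was within about 5 mm of the label's middle, about 10 cm up and close to vertical.
- **Return:** I lowered it into the holder still gripped, until the force read +7.4 N on the floor of the pocket, then let go. The last pictures show it upright in the pocket.
- **Handle:** I took the grip by its middle with 50 N. The opening read 28 mm against 29 for the squeezed bar, so the button was in. I drew it past the first stop to the second, where the pull rose to 34 N, then eased it to about 5 N and finished still holding.

**Disagreements and limits:**
- From the tool pose, the grasp point's travel comes out at 248 mm rather than 250, within the 6 mm allowed. The hard stop is the better evidence.
- The tool tilted about 2° under the pull.
- While lowering the scanner, the tool sank 6 mm below the height at which I had picked it up before I read a clear floor force.
- I did not measure the turret, carton, clear box or tape roll again. They look unmoved in the last scene picture, and nothing was brought near them.

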